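# Pack the tasting carrier and ratchet its keeper home

## Robot

A 6-joint arm with a two-finger parallel gripper is mounted at the origin on the work surface. World frame = base frame: x ahead of the robot, y to its left, z up, the work surface at z = 0. Lengths are in mm, angles in degrees, forces in N, time in s.
With the tool pointing down it reaches from about 250 to 800 mm from the base axis. Payload 3.9 kg.
Tool frame: the origin (TCP) lies at the very end of the fingers, on their centre line; the grasp point (between the pads) lies 19 mm behind it; z points along the fingers, y is the line along which they close (so a half turn about z gives the same grasp; the last joint's range is limited). The gripper opens to 85 mm and grips with 20 to 120 N. Pads are 22 mm wide; open, the fingers measure 114 mm over their backs; the gripper's body (76 mm by 85 mm) begins 54 mm behind the grasp point. The pads swing forward as they close: fully open they stand 13 mm farther back than shut.
Start: joints at [-67.093, 14.897, -7.913, 67.191, 0, 90], TCP at [204.342, -483.59, 206.104] pointing down, gripper open.
Joint ranges: [-159.42, 159.42], [-47.68, 98.78], [-73.54, 78.23], [-108.79, 121.32], [-90, 84.71], [-180, 180]. Speed limits (degrees/s): [147.25, 147.25, 180, 180, 180, 180].

## Interface

Orientations are given as a 3x3 rotation matrix whose columns are the frame's x, y, z axes.
In Python, from rig import env gives the robot as it stands.
- The arm moves only by the shell command python3 -m creep 'ROWS' [OPENING] [FORCE]. ROWS is JSON, a list of rows, each an object of numbers: "tx", "ty", "tz": the shift along the world's x, y, z in mm; "rx", "ry", "rz": the turn, a rotation vector about the world's x, y, z in degrees. A call has 1 to 20 rows; each row is the pose to reach, as a shift and turn from the pose commanded when the call began; what a row does not reach only later rows make up. A row lasts 1/8 s, in which the tool goes at most 62.5 mm and 10.7 degrees, less where a joint would pass 70% of its speed; a pose out of reach is approached as far as the arm can. A call with a gripper value outside its range is refused whole. OPENING is the finger opening in mm, from 0 to 85.4, set as the call begins (- or left out, the last holds). The fingers move at their own pace and stop on an object; FORCE is the grip in N (left out, the last holds). Time passes only in rows, so rows that repeat a pose let the fingers close. It gives the time, the measured TCP pose, the force, the opening and the grip force at its end, in the units of the state.
- env.get_state(): the state, without advancing time (a new reading comes with each control period).
- env.grab_frame(name): name is "side" or "top"; returns a dict with "frame" (400x640x3 uint8, blue, green, red), "vfov" (degrees; the focal length in pixels is half the picture's height over the tangent of half this angle, whatever the lens; pixels are square), "cx", "cy" (the principal point, pixels), "rvec" (rotation vector, rad) and "tvec" (3), from world to camera coordinates, as OpenCV has them. Camera axes: x right, y down, z forward; pixel columns grow to the right and rows downward; lengths in mm; the calibration is good to about 2 mm. A picture is of the moment at which its call begins. There is no depth.
- env.close_job(): hands the job in; it is judged then, once.
The state is a dict: "time_s": time; "qpos": joint angles; "joint_velocities": joint speeds; "effort": joint torques, N m; "tcp_pos": TCP position; "orientation": TCP orientation; "wrist_force": force on the tool from outside, world axes, zero at the start; "torque": the same for the moment, N m; "finger_gap": opening from 0.0 (shut) to 1.0 (fully open); "grip_force": force on a finger pad.
Only numpy, scipy, OpenCV 4.12 (cv2) and the standard library are available. Lean on these libraries where they do the work, as an engineer would, in place of code of your own. Each camera call takes 0.05 s, during which the arm holds its last target. There are 200 camera calls.

## Task

Pack the coffee bar's tins for tonight's tasting: stand every round coffee tin upright in the bay of the aluminium carrier and every square tea tin upright in the wooden crate. Then, with all tins in place, pump the carrier's lever by its black knob, stroke after stroke, until the ratchet has brought the keeper bar fully home over the round tins against its stops; do not push the bar itself, and leave the cups, jars and tools where they stand.

Things in the scene. Friction and masses are not known exactly. Their poses are not given: they have to be found in the camera images.
- carrier: Aluminium travel carrier, fixed. Origin on the table under the centre of its open tin bay; x points from the bay to its grey ratchet housing (away from the robot), y along the bay, z up. Bay inside: 80 (x) by 210 mm (y), floor 6 mm above the table; long walls 32 mm high, 5 mm thick; end cheeks (y = -107, +107 mm) 73 mm high. Housing: x = 120 to 240 mm, y = -105 to 105 mm, 72 mm high.
- keeper_mid (a point): Middle of the top of the keeper, a flat steel bar 24 mm wide (x), 212 mm long (y), 75 to 81 mm above the table, crossing the carrier on its end cheeks; its toothed rack, up to 88 mm high, runs over the housing. Drawn back its centre is at carrier x = 92 mm; fully home at x = 0, over the middle of the bay, against two small dark stops on the cheeks. It stays where it is.
- keeper_travel (a joint): How far the keeper has come over the bay: 0 drawn back (it starts at 0 to 14 mm), 0.092 m fully home against its stops. It can only be driven forward (towards the carrier's -x); a holding pawl stops it from going back.
- lever_swing (a joint): Ratchet lever: 0 at its stop away from the bay (knob to carrier +x), 0.52 rad at its stop towards the bay. Growing angle pushes the keeper; swinging back clicks the pawl over the next tooth. A full swing each way advances the keeper one tooth, 16 mm (the first may give up to 26 mm); shorter swings than about 0.42 rad may gain nothing. About 4 N at the knob moves it; it stays where left.
- lever_knob (a point): Middle of the lever's upright black knob, a round post 20 mm across, 47 mm tall (98 to 145 mm above the table, this point at 124 mm), 135 mm from the hinge, on the flat steel lever (20 mm wide, top 98 mm above the table). It can turn in the grip as the lever swings.
- lever_hinge (a point): Point on the lever's upright hinge axis at the height of the knob's middle, at carrier x = 178 mm, y = 75 mm. At lever angle a the knob is at 135 mm from it, in the carrier's direction (sin(0.26 - a), -cos(0.26 - a)).
- crate: Open low wooden crate, fixed, 150 mm (x) by 200 mm (y) outside, 35 mm high, walls and floor 5 mm thick. Origin on the table under its centre, z up.
- round1_mid (a point): Centre of a closed round steel coffee tin, 48 mm in diameter and 62 mm high, about 0.16 kg, z along its axis (31 mm above what it stands on). Starts upright on the table. May be absent.
- round2_mid (a point): Centre of a closed round steel coffee tin, 48 mm in diameter and 62 mm high, about 0.16 kg, z along its axis (31 mm above what it stands on). Starts upright on the table. May be absent.
- round3_mid (a point): Centre of a closed round steel coffee tin, 48 mm in diameter and 62 mm high, about 0.16 kg, z along its axis (31 mm above what it stands on). Starts upright on the table. May be absent.
- square1_mid (a point): Centre of a closed square steel tea tin, 44 x 44 mm and 62 mm high, about 0.16 kg, x and y across its side faces, z up (31 mm above what it stands on). Starts upright on the table. May be absent.
- square2_mid (a point): Centre of a closed square steel tea tin, 44 x 44 mm and 62 mm high, about 0.16 kg, x and y across its side faces, z up (31 mm above what it stands on). Starts upright on the table. May be absent.
- square3_mid (a point): Centre of a closed square steel tea tin, 44 x 44 mm and 62 mm high, about 0.16 kg, x and y across its side faces, z up (31 mm above what it stands on). Starts upright on the table. May be absent.
- espresso_cup: White espresso cup 58 mm wide, 52 mm high, standing among the tins; leave it. Origin under its centre.
- tamper: Dark steel tamper, 54 mm across and 72 mm high, standing among the tins; leave it. Origin under its centre.
- mug: White mug, 84 mm wide, 90 mm high, beyond the tins; leave it. Origin under its centre.
- milk_jug: Steel milk jug, 80 mm wide, 100 mm high, beyond the tins; leave it. Origin under its centre.
- bean_jar: Jar of beans, 90 mm wide, 150 mm high, near the robot's right; leave it. Origin under its centre.
- spoon: Long steel spoon lying beyond the tins; leave it.
- keeper: The keeper bar and its rack as a whole (see point keeper_mid).
There are look-alikes about, which are no part of the job. There is more than one size of the crate; the one meant has the size given above.

How it is judged (in metres and radians):
On the way, in this order (a step that is already met when the one before it is completed fails the run):
1. every round tin stands in the carrier's bay and every square tin in the crate, with the keeper still drawn back (x of round1_mid in the frame of carrier between -0.03 and 0.03 m and y of round1_mid in the frame of carrier between -0.095 and 0.095 m and z of round1_mid in the frame of carrier between 0.03 and 0.045 m and angle between each of round1_mid, round2_mid, round3_mid, square1_mid, square2_mid, square3_mid's own z axis and vertical below 0.15 rad and x of round2_mid in the frame of carrier between -0.03 and 0.03 m and y of round2_mid in the frame of carrier between -0.095 and 0.095 m and z of round2_mid in the frame of carrier between 0.03 and 0.045 m and x of round3_mid in the frame of carrier between -0.03 and 0.03 m and y of round3_mid in the frame of carrier between -0.095 and 0.095 m and z of round3_mid in the frame of carrier between 0.03 and 0.045 m and x of square1_mid in the frame of crate between -0.06 and 0.06 m and y of square1_mid in the frame of crate between -0.085 and 0.085 m and z of square1_mid in the frame of crate between 0.029 and 0.044 m and x of square2_mid in the frame of crate between -0.06 and 0.06 m and y of square2_mid in the frame of crate between -0.085 and 0.085 m and z of square2_mid in the frame of crate between 0.029 and 0.044 m and x of square3_mid in the frame of crate between -0.06 and 0.06 m and y of square3_mid in the frame of crate between -0.085 and 0.085 m and z of square3_mid in the frame of crate between 0.029 and 0.044 m and value of joint keeper_travel below 0.03 m), for 0.2 s.
2. the lever has been pumped until the keeper is fully home (value of joint keeper_travel above 0.086 m), for 0.2 s.
At the end, for the whole second after the job is handed in: Every round tin present stands upright (within 0.15 rad) on the floor of the carrier's bay, every square tin present stands upright on the floor of the crate, and the keeper is home over the bay (within 6 mm of its stops) (x of round1_mid in the frame of carrier between -0.03 and 0.03 m and y of round1_mid in the frame of carrier between -0.095 and 0.095 m and z of round1_mid in the frame of carrier between 0.03 and 0.045 m and angle between each of round1_mid, round2_mid, round3_mid, square1_mid, square2_mid, square3_mid's own z axis and vertical below 0.15 rad and x of round2_mid in the frame of carrier between -0.03 and 0.03 m and y of round2_mid in the frame of carrier between -0.095 and 0.095 m and z of round2_mid in the frame of carrier between 0.03 and 0.045 m and x of round3_mid in the frame of carrier between -0.03 and 0.03 m and y of round3_mid in the frame of carrier between -0.095 and 0.095 m and z of round3_mid in the frame of carrier between 0.03 and 0.045 m and x of square1_mid in the frame of crate between -0.06 and 0.06 m and y of square1_mid in the frame of crate between -0.085 and 0.085 m and z of square1_mid in the frame of crate between 0.029 and 0.044 m and x of square2_mid in the frame of crate between -0.06 and 0.06 m and y of square2_mid in the frame of crate between -0.085 and 0.085 m and z of square2_mid in the frame of crate between 0.029 and 0.044 m and x of square3_mid in the frame of crate between -0.06 and 0.06 m and y of square3_mid in the frame of crate between -0.085 and 0.085 m and z of square3_mid in the frame of crate between 0.029 and 0.044 m and value of joint keeper_travel above 0.086 m); the robot touches nothing.
It fails at once if the robot pushes the keeper bar or its rack directly (more than 4 N) instead of pumping the lever (contact force between keeper and the fingers above 4 N or contact force between keeper and the arm above 4 N).
It fails at once if a cup, jar, jug or tool that is not part of the job is moved more than 60 mm (distance of any of espresso_cup, tamper, mug, milk_jug, bean_jar, spoon from where it was at the start of the episode above 0.06 m).
Of round1, round2, round3 only 2 to 3 are there at a start; the rules pass over those that are not, and their reading is None.
Of square1, square2, square3 only 2 to 3 are there at a start; the rules pass over those that are not, and their reading is None.
At some moment in a run one of round1, round2, round3, square1, square2, square3 may be knocked a few centimetres aside while the robot is not near it.
It also fails if it takes over 210 s, if anything falls off the work surface, if the arm or the gripper's body presses on something with over 40 N, if the wrist force passes 120 N, or if a joint passes its speed limit or range.

## Working session

There is one attempt and no reset: what is moved stays moved. The work goes in short steps, Python scripts to look and compute and a shell command to move; the robot and the scene stay as the last step left them, time stands still between calls to the robot, and variables do not carry over. Pictures are saved under pics/ and viewed, at most 14 in all, crops included, and the job is handed in when it is done.

```bash
ls; mkdir -p pics
python3 - <<'E'
from rig import env
import cv2,numpy as np
for n in("top","side"):
    f=env.grab_frame(n); cv2.imwrite(f"pics/{n}0.png",f["frame"]); 
    R=cv2.Rodrigues(np.array(f["rvec"],float))[0]; print(n,f["vfov"],f["cx"],f["cy"],(-R.T@np.array(f["tvec"]).ravel()).round(),R.round(2).tolist(),[k for k in f])
s=env.get_state();print(s["tcp_pos"],s["orientation"],s["wrist_force"])
E
```

```text
pics
top 51.25824377270725 316.8818140467108 194.9366899578585 [ 339.  -47. 1146.] [[0.0, -1.0, -0.01], [-0.98, 0.0, -0.19], [0.19, 0.01, -0.98]] ['frame', 'vfov', 'cx', 'cy', 'rvec', 'tvec']
side 44.164240423991494 314.6561216075988 207.3406451059885 [ 515. -928. 1064.] [[1.0, -0.02, 0.02], [-0.0, -0.74, -0.67], [0.03, 0.67, -0.74]] ['frame', 'vfov', 'cx', 'cy', 'rvec', 'tvec']
[ 204.09525823 -482.98224334  205.36442798] [[ 9.21145963e-01  3.89216772e-01 -6.47595354e-04]
 [ 3.89217310e-01 -9.21144543e-01  1.61779193e-03]
 [ 3.31428258e-05 -1.74227782e-03 -9.99998482e-01]] [-0.68391052  0.33202753 -0.22337149]
```

View pics/top0.png

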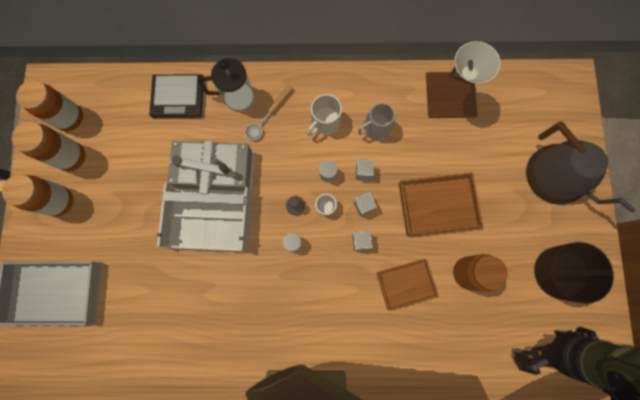

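View pics/side0.png

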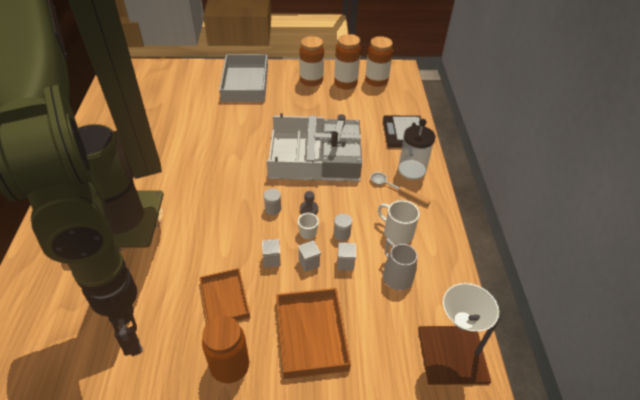

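The top view shows round tins at (329,171) and (292,242), and square tins at (365,169), (365,204) and (362,241). The cup is at (326,205) and the tamper at (296,205). The carrier is at (205,200) and has the ratchet housing; the tray at (50,293) has none, so it's a look-alike. There are two crates, at (440,204) and (407,284). I'll measure them and confirm in an enlarged crop.

```bash
cat > h.py <<'E'
import cv2,numpy as np
from rig import env
def cam(n):
    f=env.grab_frame(n); R=cv2.Rodrigues(np.array(f["rvec"],float))[0]; t=np.array(f["tvec"],float).ravel()
    fl=200/np.tan(np.radians(f["vfov"]/2)); K=np.array([[fl,0,f["cx"]],[0,fl,f["cy"]],[0,0,1]])
    return dict(img=f["frame"],R=R,t=t,K=K,C=-R.T@t)
def ray(c,p): return c["R"].T@np.linalg.inv(c["K"])@np.array([p[0],p[1],1.])
def onz(c,p,z): d=ray(c,p); return c["C"]+d*(z-c["C"][2])/d[2]
def two(c1,p1,c2,p2):
    P=[c["K"]@np.c_[c["R"],c["t"]] for c in(c1,c2)]
    X=cv2.triangulatePoints(P[0],P[1],np.array(p1,float),np.array(p2,float)).ravel(); return X[:3]/X[3]
def proj(c,X): q=c["K"]@(c["R"]@np.array(X,float)+c["t"]); return q[:2]/q[2]
def crop(c,x,y,w,h,s,name): cv2.imwrite("pics/"+name,cv2.resize(c["img"][y:y+h,x:x+w],None,fx=s,fy=s,interpolation=cv2.INTER_CUBIC))
E
python3 - <<'E'
from h import *
t=cam("top");s=cam("side")
for n,ps in dict(big=[(400,180),(474,174),(482,229),(407,237)],small=[(377,274),(426,261),(438,294),(389,309)]).items():
    q=np.array([onz(t,p,35)[:2] for p in ps]);print(n,q.round(),np.linalg.norm(q-np.roll(q,-1,0),axis=1).round(),q.mean(0).round())
a=t["img"][140:260,150:260];b=t["img"][140:260,270:490]
a=cv2.resize(a,None,fx=5,fy=5,interpolation=2);cv2.imwrite("pics/carrier.png",a)
crop(t,270,150,220,165,3.6,"tins.png")
E
```

```text
big [[ 598. -258.]
 [ 615. -460.]
 [ 464. -470.]
 [ 443. -270.]] [203. 151. 201. 156.] [ 530. -364.]
small [[ 346. -188.]
 [ 380. -317.]
 [ 296. -344.]
 [ 258. -216.]] [134.  88. 133.  93.] [ 320. -266.]
```

View pics/carrier.png

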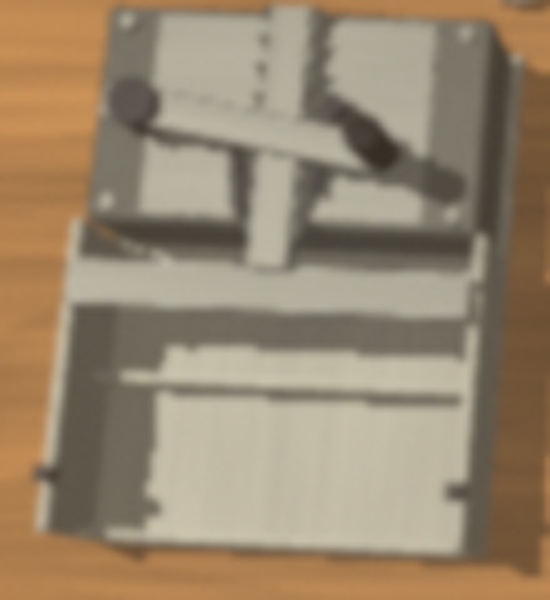

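View pics/tins.png

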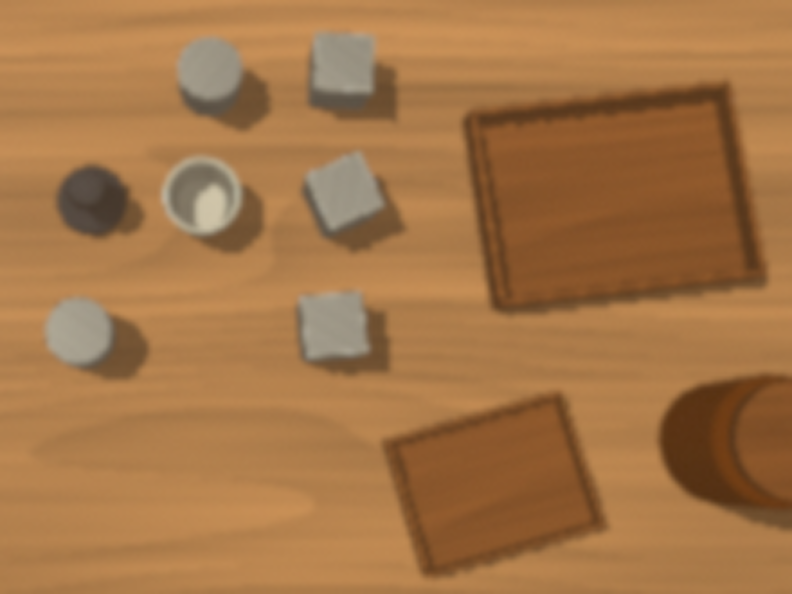

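The larger crate at (440,204) measures 203 x 151 mm, so it is the one meant; the one at (407,284) is only 134 x 90 mm. The tops confirm two round tins at crop (210,70) and (79,331), and three square tins at crop (343,65), (345,192) and (334,326). On the carrier, the bar is drawn back, the hinge is at crop (133,100) and the knob's top at about (328,102).

```bash
cat > tins.py <<'E'
from h import *
def tins(t,box=(270,140,400,262)):
    x0,y0,x1,y1=box; h=cv2.cvtColor(t["img"],cv2.COLOR_BGR2HSV); m=((h[...,1]<70)&(h[...,2]>118)).astype(np.uint8)
    k=np.zeros_like(m);k[y0:y1,x0:x1]=m[y0:y1,x0:x1]
    out=[]
    for c in cv2.findContours(k,cv2.RETR_EXTERNAL,cv2.CHAIN_APPROX_NONE)[0]:
        if cv2.contourArea(c)<80: continue
        M=cv2.moments(c); px=(M["m10"]/M["m00"],M["m01"]/M["m00"])
        q=np.array([onz(t,p[0],62)[:2] for p in c],np.float32); r=cv2.minAreaRect(q)
        out.append((np.round(px,1),onz(t,px,62)[:2].round(1),np.round(r[0]),np.round(r[1]),round(r[2],1)))
    return out
E
python3 - <<'E'
from tins import *
t=cam("top")
for o in tins(t): print(*o)
P=lambda x,y:(150+x/5-.4,140+y/5-.4)
w=np.array([onz(t,P(*p),72)[:2] for p in[(110,8),(492,20),(475,235),(88,215)]]);c=np.array([(240,105),(240,-105),(120,-105),(120,105)])
M=np.linalg.norm(w-np.roll(w,-1,0),axis=1);print(M.round(),w.round())
wc,cc=w.mean(0),c.mean(0);H=(c-cc).T@(w-wc);a=np.arctan2(H[0,1]-H[1,0],H[0,0]+H[1,1])
R=np.array([[np.cos(a),-np.sin(a)],[np.sin(a),np.cos(a)]]);o=wc-R@cc;print("carrier",np.degrees(a),o,((R@(c-cc).T).T+wc-w).round(1))
im=t["img"].copy()
V=lambda x,y,z:proj(t,[*(R@[x,y]+o),z])
big=cv2.resize(im[140:260,150:260],None,fx=5,fy=5,interpolation=2)
def pl(pts,col): 
    q=np.array([(V(*p)-[150,140]+.4)*5 for p in pts]);cv2.polylines(big,[q.astype(int)],True,col,1)
pl([(40,105,32),(40,-105,32),(-40,-105,32),(-40,105,32)],(0,0,255))
pl([(40,105,6),(40,-105,6),(-40,-105,6),(-40,105,6)],(0,255,0))
pl([(240,105,72),(240,-105,72),(120,-105,72),(120,105,72)],(255,0,0))
pl([(45,109,73),(45,-109,73),(-45,-109,73),(-45,109,73)],(255,255,0))
for k in(92,80): pl([(k-12,106,81),(k-12,-106,81),(k+12,-106,81),(k+12,106,81)],(255,0,255))
for an in(0,.26,.52):
  for z in(98,145): pl([(178+135*np.sin(.26-an),75-135*np.cos(.26-an),z)]*2+[(178,75,z)],(0,255,255))
cv2.imwrite("pics/ov.png",big)
E
```

```text
[291.6 241.8] [428.3  34.5] [429.  34.] [46. 44.] 45.4
[362.1 240.3] [ 432.  -148.2] [ 432. -148.] [47. 44.] 90.0
[325.7 204.1] [527.5 -54.5] [529. -55.] [55. 53.] 44.6
[365.2 202.8] [ 530.6 -158.5] [ 531. -159.] [45. 48.] 24.1
[327.8 169. ] [623.  -60.5] [623. -61.] [43. 44.] 89.8
[364.9 167.6] [ 626.7 -159.9] [ 627. -160.] [43. 42.] 89.8
[208. 119. 207. 115.] [[700. 362.]
 [692. 155.]
 [573. 160.]
 [585. 366.]]
carrier -2.55662816286531 [457.54957569 268.81017621] [[ 2.3  0.6]
 [ 0.7 -1.4]
 [-0.5 -1.3]
 [-2.6  2. ]]
```

View pics/ov.png

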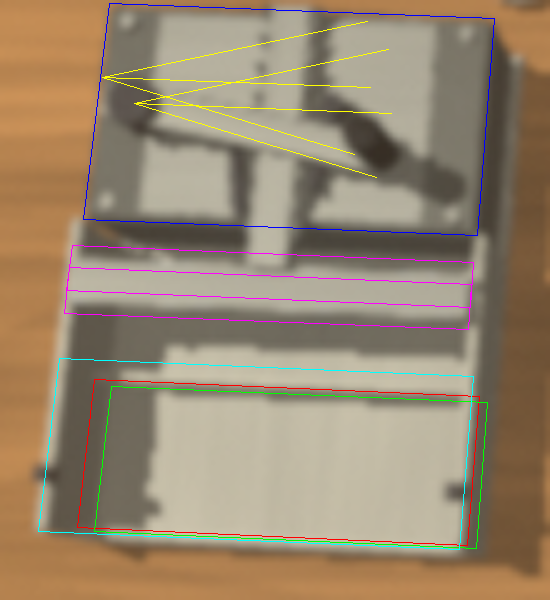

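The fitted carrier outline matches the picture: origin about (458,269), yaw -2.6°. The keeper has already travelled about 8 mm. The crate is at (530,-364), yaw +4.8°. I'll start with the square tin at (432,-148).

```bash
python3 -m creep '[{"tx":228,"ty":336,"tz":-56,"rz":67},{"tx":228,"ty":336,"tz":-56,"rz":67},{"tx":228,"ty":336,"tz":-56,"rz":67},{"tx":228,"ty":336,"tz":-56,"rz":67},{"tx":228,"ty":336,"tz":-56,"rz":67},{"tx":228,"ty":336,"tz":-56,"rz":67},{"tx":228,"ty":336,"tz":-56,"rz":67},{"tx":228,"ty":336,"tz":-56,"rz":67},{"tx":228,"ty":336,"tz":-56,"rz":67},{"tx":228,"ty":336,"tz":-56,"rz":67},{"tx":228,"ty":336,"tz":-56,"rz":67},{"tx":228,"ty":336,"tz":-56,"rz":67}]' 85 40; python3 -m creep '[{"tz":-30},{"tz":-60},{"tz":-90},{"tz":-110},{"tz":-125},{"tz":-125},{"tz":-125}]' 85
python3 - <<'E'
from tins import *
print(env.get_state()["orientation"].round(3).tolist() if hasattr(env.get_state()["orientation"],"round") else env.get_state()["orientation"], env.get_state()["qpos"])
E
```

```text
[[0.921, 0.389, -0.0], [0.389, -0.921, 0.001], [-0.0, -0.001, -1.0]] [-6.70948763e+01  1.49141526e+01 -7.94525721e+00  6.71915986e+01
 -9.34539914e-04  8.99994366e+01]invalid input at $[0]: expected keys tx, ty, tz, rx, ry, rz
invalid input at $[0]: expected keys tx, ty, tz, rx, ry, rz
```

```bash
python3 -m creep '[{"tx":228,"ty":336,"tz":-56,"rx":0,"ry":0,"rz":67},{"tx":228,"ty":336,"tz":-56,"rx":0,"ry":0,"rz":67},{"tx":228,"ty":336,"tz":-56,"rx":0,"ry":0,"rz":67},{"tx":228,"ty":336,"tz":-56,"rx":0,"ry":0,"rz":67},{"tx":228,"ty":336,"tz":-56,"rx":0,"ry":0,"rz":67},{"tx":228,"ty":336,"tz":-56,"rx":0,"ry":0,"rz":67},{"tx":228,"ty":336,"tz":-56,"rx":0,"ry":0,"rz":67},{"tx":228,"ty":336,"tz":-56,"rx":0,"ry":0,"rz":67},{"tx":228,"ty":336,"tz":-56,"rx":0,"ry":0,"rz":67},{"tx":228,"ty":336,"tz":-56,"rx":0,"ry":0,"rz":67},{"tx":228,"ty":336,"tz":-56,"rx":0,"ry":0,"rz":67},{"tx":228,"ty":336,"tz":-56,"rx":0,"ry":0,"rz":67}]' 85 40; python3 -m creep '[{"tx":0,"ty":0,"tz":-40,"rx":0,"ry":0,"rz":0},{"tx":0,"ty":0,"tz":-80,"rx":0,"ry":0,"rz":0},{"tx":0,"ty":0,"tz":-110,"rx":0,"ry":0,"rz":0},{"tx":0,"ty":0,"tz":-125,"rx":0,"ry":0,"rz":0},{"tx":0,"ty":0,"tz":-125,"rx":0,"ry":0,"rz":0}]' 85
python3 - <<'E'
from rig import env
s=env.get_state();print(s["tcp_pos"],s["orientation"],s["qpos"])
E
```

```text
time_s: 1.75
tcp_pos: [432.1, -148.2, 150.3]
orientation: [[0.003, 1.0, 0.0], [1.0, -0.003, -0.0], [-0.0, 0.0, -1.0]]
wrist_force: [0.4, 0.3, -0.3]
finger_gap: 0.993
grip_force: 0.0
time_s: 2.38
tcp_pos: [431.1, -147.4, 24.1]
orientation: [[0.002, 1.0, -0.003], [1.0, -0.002, 0.001], [0.001, -0.003, -1.0]]
wrist_force: [1.1, 0.1, 0.3]
finger_gap: 0.999
grip_force: 0.0
[ 431.05962861 -147.40743427   24.12369262] [[ 2.11444643e-03  9.99994076e-01 -2.71620094e-03]
 [ 9.99997366e-01 -2.11201359e-03  8.98235327e-04]
 [ 8.92493352e-04 -2.71809306e-03 -9.99995908e-01]] [-1.88776516e+01  1.77249319e+01 -3.44977982e+01  3.79411774e+01
 -1.65594401e-03  7.12434302e+01]
```

```bash
python3 -m creep '[{"tx":0,"ty":0,"tz":0,"rx":0,"ry":0,"rz":0},{"tx":0,"ty":0,"tz":0,"rx":0,"ry":0,"rz":0},{"tx":0,"ty":0,"tz":0,"rx":0,"ry":0,"rz":0},{"tx":0,"ty":0,"tz":0,"rx":0,"ry":0,"rz":0},{"tx":0,"ty":0,"tz":0,"rx":0,"ry":0,"rz":0},{"tx":0,"ty":0,"tz":25,"rx":0,"ry":0,"rz":0},{"tx":0,"ty":0,"tz":60,"rx":0,"ry":0,"rz":0},{"tx":0,"ty":0,"tz":95,"rx":0,"ry":0,"rz":0}]' 20 40; python3 -m creep '[{"tx":20,"ty":-50,"tz":10,"rx":0,"ry":0,"rz":5},{"tx":40,"ty":-105,"tz":10,"rx":0,"ry":0,"rz":5},{"tx":60,"ty":-160,"tz":10,"rx":0,"ry":0,"rz":5},{"tx":80,"ty":-215,"tz":10,"rx":0,"ry":0,"rz":5},{"tx":103,"ty":-274,"tz":10,"rx":0,"ry":0,"rz":5},{"tx":103,"ty":-274,"tz":10,"rx":0,"ry":0,"rz":5},{"tx":103,"ty":-274,"tz":-20,"rx":0,"ry":0,"rz":5},{"tx":103,"ty":-274,"tz":-50,"rx":0,"ry":0,"rz":5},{"tx":103,"ty":-274,"tz":-75,"rx":0,"ry":0,"rz":5},{"tx":103,"ty":-274,"tz":-87,"rx":0,"ry":0,"rz":5},{"tx":103,"ty":-274,"tz":-88,"rx":0,"ry":0,"rz":5},{"tx":103,"ty":-274,"tz":-88,"rx":0,"ry":0,"rz":5}]'
```

```text
time_s: 3.38
tcp_pos: [432.1, -147.5, 121.4]
orientation: [[0.002, 1.0, 0.0], [1.0, -0.002, -0.0], [-0.0, 0.0, -1.0]]
wrist_force: [0.9, 0.8, -2.0]
finger_gap: 0.504
grip_force: 40.5
time_s: 4.88
tcp_pos: [535.7, -421.6, 33.0]
orientation: [[-0.086, 0.996, 0.001], [0.996, 0.086, -0.001], [-0.001, 0.001, -1.0]]
wrist_force: [-0.2, -0.6, -1.5]
finger_gap: 0.499
grip_force: 40.1
```

```bash
python3 -m creep '[{"tx":0,"ty":0,"tz":-2,"rx":0,"ry":0,"rz":0},{"tx":0,"ty":0,"tz":-2,"rx":0,"ry":0,"rz":0}]'; python3 -m creep '[{"tx":0,"ty":0,"tz":0,"rx":0,"ry":0,"rz":0},{"tx":0,"ty":0,"tz":0,"rx":0,"ry":0,"rz":0},{"tx":0,"ty":0,"tz":0,"rx":0,"ry":0,"rz":0},{"tx":0,"ty":0,"tz":30,"rx":0,"ry":0,"rz":0},{"tx":0,"ty":0,"tz":80,"rx":0,"ry":0,"rz":0},{"tx":0,"ty":0,"tz":110,"rx":0,"ry":0,"rz":0}]' 64; python3 -m creep '[{"tx":-4,"ty":60,"tz":0,"rx":0,"ry":0,"rz":8},{"tx":-4,"ty":120,"tz":0,"rx":0,"ry":0,"rz":16},{"tx":-4,"ty":180,"tz":0,"rx":0,"ry":0,"rz":19},{"tx":-4,"ty":230,"tz":0,"rx":0,"ry":0,"rz":19},{"tx":-4,"ty":264,"tz":0,"rx":0,"ry":0,"rz":19},{"tx":-4,"ty":264,"tz":0,"rx":0,"ry":0,"rz":19}]' 85
python3 - <<'E'
from tins import *
t=cam("top")
for o in tins(t,(270,140,500,262)): print(*o)
crop(t,270,130,220,150,3.6,"a1.png")
E
```

```text
time_s: 5.12
tcp_pos: [535.9, -421.8, 31.4]
orientation: [[-0.086, 0.996, 0.001], [0.996, 0.086, -0.001], [-0.001, 0.001, -1.0]]
wrist_force: [-0.4, 1.0, 3.2]
finger_gap: 0.502
grip_force: 40.6
time_s: 5.88
tcp_pos: [536.1, -422.3, 142.6]
orientation: [[-0.085, 0.996, 0.002], [0.996, 0.085, -0.002], [-0.002, 0.002, -1.0]]
wrist_force: [-0.6, -0.4, 0.4]
finger_gap: 0.75
grip_force: 0.0
time_s: 6.62
tcp_pos: [531.1, -155.3, 140.2]
orientation: [[-0.409, 0.913, -0.0], [0.913, 0.409, 0.0], [0.0, -0.0, -1.0]]
wrist_force: [0.4, -0.5, -1.5]
finger_gap: 0.996
grip_force: 0.0
[291.7 242. ] [428.   34.2] [428.  33.] [48. 44.] 45.6
[325.8 204.1] [527.5 -54.6] [529. -55.] [55. 53.] 44.6
[465.6 200.6] [ 535.9 -422.3] [ 536. -422.] [46. 48.] 9.4
[327.8 169.2] [622.5 -60.5] [623. -61.] [43. 44.] 89.8
```

View pics/a1.png

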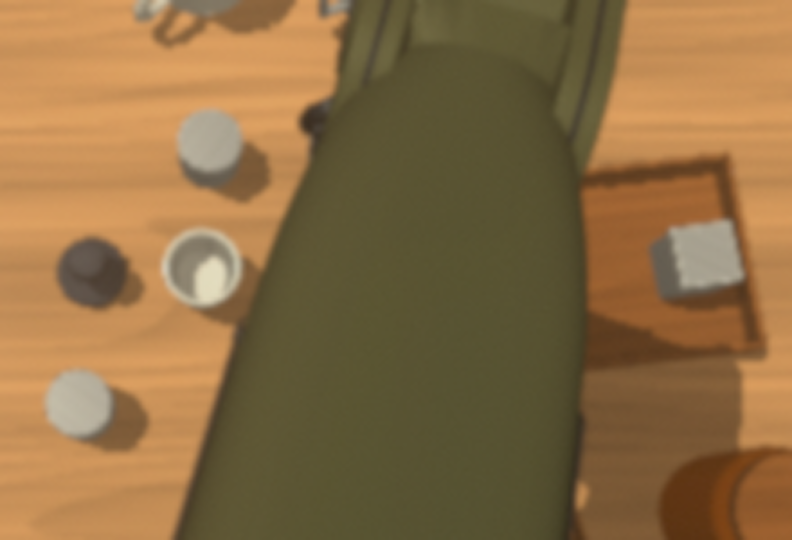

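The first tea tin stands upright in the crate at crop (706,256), world (536,-422). Next is the middle one.

```bash
python3 -m creep '[{"tx":0,"ty":0,"tz":-35,"rx":0,"ry":0,"rz":0},{"tx":0,"ty":0,"tz":-75,"rx":0,"ry":0,"rz":0},{"tx":0,"ty":0,"tz":-105,"rx":0,"ry":0,"rz":0},{"tx":0,"ty":0,"tz":-115,"rx":0,"ry":0,"rz":0},{"tx":0,"ty":0,"tz":-115,"rx":0,"ry":0,"rz":0}]'; python3 -m creep '[{"tx":0,"ty":0,"tz":0,"rx":0,"ry":0,"rz":0},{"tx":0,"ty":0,"tz":0,"rx":0,"ry":0,"rz":0},{"tx":0,"ty":0,"tz":0,"rx":0,"ry":0,"rz":0},{"tx":0,"ty":0,"tz":0,"rx":0,"ry":0,"rz":0},{"tx":0,"ty":0,"tz":0,"rx":0,"ry":0,"rz":0},{"tx":0,"ty":0,"tz":25,"rx":0,"ry":0,"rz":0},{"tx":0,"ty":0,"tz":60,"rx":0,"ry":0,"rz":0},{"tx":0,"ty":0,"tz":100,"rx":0,"ry":0,"rz":0},{"tx":0,"ty":0,"tz":100,"rx":0,"ry":0,"rz":0}]' 20 40; python3 -m creep '[{"tx":0,"ty":-50,"tz":0,"rx":0,"ry":0,"rz":-8},{"tx":0,"ty":-105,"tz":0,"rx":0,"ry":0,"rz":-16},{"tx":0,"ty":-160,"tz":0,"rx":0,"ry":0,"rz":-19},{"tx":0,"ty":-206,"tz":0,"rx":0,"ry":0,"rz":-19},{"tx":0,"ty":-206,"tz":0,"rx":0,"ry":0,"rz":-19},{"tx":0,"ty":-206,"tz":0,"rx":0,"ry":0,"rz":-19},{"tx":0,"ty":-206,"tz":-30,"rx":0,"ry":0,"rz":-19},{"tx":0,"ty":-206,"tz":-60,"rx":0,"ry":0,"rz":-19},{"tx":0,"ty":-206,"tz":-85,"rx":0,"ry":0,"rz":-19},{"tx":0,"ty":-206,"tz":-94,"rx":0,"ry":0,"rz":-19},{"tx":0,"ty":-206,"tz":-95,"rx":0,"ry":0,"rz":-19},{"tx":0,"ty":-206,"tz":-95,"rx":0,"ry":0,"rz":-19}]'
```

```text
time_s: 7.3
tcp_pos: [531.2, -158.3, 24.9]
orientation: [[-0.404, 0.915, -0.001], [0.915, 0.404, 0.0], [0.0, -0.001, -1.0]]
wrist_force: [0.0, 0.1, 0.3]
finger_gap: 0.997
grip_force: 0.0
time_s: 8.43
tcp_pos: [534.1, -158.3, 128.5]
orientation: [[-0.405, 0.914, 0.007], [0.914, 0.405, -0.002], [-0.005, 0.005, -1.0]]
wrist_force: [-0.0, 0.2, -2.7]
finger_gap: 0.499
grip_force: 41.8
time_s: 9.93
tcp_pos: [530.0, -360.9, 31.7]
orientation: [[-0.087, 0.996, -0.002], [0.996, 0.087, 0.002], [0.002, -0.002, -1.0]]
wrist_force: [-4.8, 4.0, 7.4]
finger_gap: 0.498
grip_force: 42.8
```

```bash
python3 -m creep '[{"tx":0,"ty":0,"tz":0,"rx":0,"ry":0,"rz":0},{"tx":0,"ty":0,"tz":0,"rx":0,"ry":0,"rz":0},{"tx":0,"ty":0,"tz":0,"rx":0,"ry":0,"rz":0},{"tx":0,"ty":0,"tz":30,"rx":0,"ry":0,"rz":0},{"tx":0,"ty":0,"tz":80,"rx":0,"ry":0,"rz":0},{"tx":0,"ty":0,"tz":110,"rx":0,"ry":0,"rz":0}]' 64; python3 -m creep '[{"tx":25,"ty":50,"tz":0,"rx":0,"ry":0,"rz":-5},{"tx":50,"ty":100,"tz":0,"rx":0,"ry":0,"rz":-5},{"tx":75,"ty":155,"tz":0,"rx":0,"ry":0,"rz":-5},{"tx":97,"ty":204,"tz":0,"rx":0,"ry":0,"rz":-5},{"tx":97,"ty":204,"tz":0,"rx":0,"ry":0,"rz":-5},{"tx":97,"ty":204,"tz":0,"rx":0,"ry":0,"rz":-5}]' 85
python3 - <<'E'
from tins import *
t=cam("top")
for o in tins(t,(270,140,500,262)): print(*o)
E
```

```text
time_s: 10.68
tcp_pos: [532.3, -364.3, 142.5]
orientation: [[-0.085, 0.996, 0.002], [0.996, 0.085, -0.002], [-0.002, 0.002, -1.0]]
wrist_force: [-0.2, -0.9, -0.2]
finger_gap: 0.751
grip_force: 0.0
time_s: 11.42
tcp_pos: [628.2, -159.7, 139.9]
orientation: [[0.001, 1.0, -0.001], [1.0, -0.001, -0.001], [-0.001, -0.001, -1.0]]
wrist_force: [-0.6, -0.9, 1.4]
finger_gap: 0.994
grip_force: 0.0
[291.8 242. ] [427.9  34. ] [428.  33.] [48. 44.] 45.4
[320.8 202.7] [531.3 -41.5] [532. -40.] [25. 53.] 74.1
[327.4 169.1] [622.7 -59.3] [623. -58.] [41. 47.] 71.7
```

```bash
python3 -m creep '[{"tx":0,"ty":0,"tz":-35,"rx":0,"ry":0,"rz":0},{"tx":0,"ty":0,"tz":-75,"rx":0,"ry":0,"rz":0},{"tx":0,"ty":0,"tz":-105,"rx":0,"ry":0,"rz":0},{"tx":0,"ty":0,"tz":-115,"rx":0,"ry":0,"rz":0},{"tx":0,"ty":0,"tz":-115,"rx":0,"ry":0,"rz":0}]'; python3 -m creep '[{"tx":0,"ty":0,"tz":0,"rx":0,"ry":0,"rz":0},{"tx":0,"ty":0,"tz":0,"rx":0,"ry":0,"rz":0},{"tx":0,"ty":0,"tz":0,"rx":0,"ry":0,"rz":0},{"tx":0,"ty":0,"tz":0,"rx":0,"ry":0,"rz":0},{"tx":0,"ty":0,"tz":0,"rx":0,"ry":0,"rz":0},{"tx":0,"ty":0,"tz":25,"rx":0,"ry":0,"rz":0},{"tx":0,"ty":0,"tz":60,"rx":0,"ry":0,"rz":0},{"tx":0,"ty":0,"tz":100,"rx":0,"ry":0,"rz":0},{"tx":0,"ty":0,"tz":100,"rx":0,"ry":0,"rz":0}]' 20 40; python3 -m creep '[{"tx":-35,"ty":-45,"tz":0,"rx":0,"ry":0,"rz":5},{"tx":-70,"ty":-95,"tz":0,"rx":0,"ry":0,"rz":5},{"tx":-103,"ty":-142,"tz":0,"rx":0,"ry":0,"rz":5},{"tx":-103,"ty":-142,"tz":0,"rx":0,"ry":0,"rz":5},{"tx":-103,"ty":-142,"tz":0,"rx":0,"ry":0,"rz":5},{"tx":-103,"ty":-142,"tz":-30,"rx":0,"ry":0,"rz":5},{"tx":-103,"ty":-142,"tz":-60,"rx":0,"ry":0,"rz":5},{"tx":-103,"ty":-142,"tz":-85,"rx":0,"ry":0,"rz":5},{"tx":-103,"ty":-142,"tz":-93,"rx":0,"ry":0,"rz":5},{"tx":-103,"ty":-142,"tz":-94,"rx":0,"ry":0,"rz":5},{"tx":-103,"ty":-142,"tz":-95,"rx":0,"ry":0,"rz":5}]'
```

```text
time_s: 12.1
tcp_pos: [627.8, -160.6, 25.0]
orientation: [[0.003, 1.0, -0.001], [1.0, -0.003, 0.0], [0.0, -0.001, -1.0]]
wrist_force: [0.2, -0.4, 0.0]
finger_gap: 0.996
grip_force: 0.0
time_s: 13.22
tcp_pos: [631.2, -160.1, 128.9]
orientation: [[0.001, 1.0, 0.007], [1.0, -0.001, -0.002], [-0.002, 0.007, -1.0]]
wrist_force: [0.9, 0.3, -1.8]
finger_gap: 0.505
grip_force: 40.9
time_s: 14.6
tcp_pos: [524.4, -299.2, 32.0]
orientation: [[-0.088, 0.996, -0.002], [0.996, 0.088, 0.002], [0.002, -0.002, -1.0]]
wrist_force: [-6.8, 4.8, 17.4]
finger_gap: 0.505
grip_force: 42.9
```

```bash
python3 -m creep '[{"tx":0,"ty":0,"tz":0,"rx":0,"ry":0,"rz":0},{"tx":0,"ty":0,"tz":0,"rx":0,"ry":0,"rz":0},{"tx":0,"ty":0,"tz":0,"rx":0,"ry":0,"rz":0},{"tx":0,"ty":0,"tz":30,"rx":0,"ry":0,"rz":0},{"tx":0,"ty":0,"tz":80,"rx":0,"ry":0,"rz":0},{"tx":0,"ty":0,"tz":110,"rx":0,"ry":0,"rz":0}]' 64; python3 -m creep '[{"tx":12,"ty":30,"tz":0,"rx":0,"ry":0,"rz":10},{"tx":24,"ty":60,"tz":0,"rx":0,"ry":0,"rz":20},{"tx":36,"ty":90,"tz":0,"rx":0,"ry":0,"rz":30},{"tx":48,"ty":120,"tz":0,"rx":0,"ry":0,"rz":40},{"tx":60,"ty":150,"tz":0,"rx":0,"ry":0,"rz":50},{"tx":72,"ty":180,"tz":0,"rx":0,"ry":0,"rz":60},{"tx":85,"ty":210,"tz":0,"rx":0,"ry":0,"rz":70},{"tx":98,"ty":243,"tz":0,"rx":0,"ry":0,"rz":80},{"tx":98,"ty":243,"tz":0,"rx":0,"ry":0,"rz":84},{"tx":98,"ty":243,"tz":0,"rx":0,"ry":0,"rz":84}]' 85
python3 - <<'E'
from tins import *
t=cam("top");s=cam("side")
for o in tins(t,(270,140,500,262)): print(*o)
a=cv2.resize(t["img"][140:270,270:490],None,fx=3.6,fy=3.6,interpolation=2)[:,:400*2]
b=s["img"]
cv2.imwrite("pics/a2.png",b)
E
```

```text
time_s: 15.35
tcp_pos: [526.4, -302.1, 142.4]
orientation: [[-0.086, 0.996, 0.002], [0.996, 0.086, -0.001], [-0.002, 0.002, -1.0]]
wrist_force: [0.5, 0.1, 0.7]
finger_gap: 0.747
grip_force: 0.0
time_s: 16.6
tcp_pos: [623.5, -58.1, 139.8]
orientation: [[-1.0, 0.019, -0.0], [0.019, 1.0, -0.0], [0.0, -0.0, -1.0]]
wrist_force: [-0.2, 0.6, 0.3]
finger_gap: 0.994
grip_force: 0.0
[443.1 203.3] [ 528.8 -363. ] [ 529. -363.] [47. 50.] 4.3
[465.3 200.9] [ 535.2 -421.6] [ 535. -422.] [47. 49.] 9.4
```

View pics/a2.png

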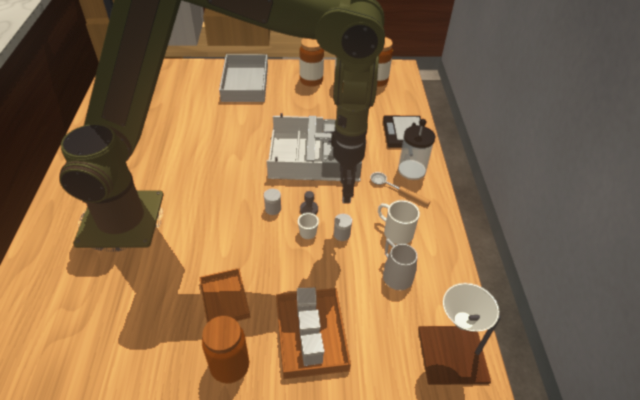

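All three tea tins stand in the crate, at side-view (307,300), (309,322) and (312,348). The round tins are untouched at (343,228) and (272,202). Next I'll grasp the round tin at (623,-60).

```bash
python3 -m creep '[{"tx":0,"ty":0,"tz":-35,"rx":0,"ry":0,"rz":0},{"tx":0,"ty":0,"tz":-75,"rx":0,"ry":0,"rz":0},{"tx":0,"ty":0,"tz":-105,"rx":0,"ry":0,"rz":0},{"tx":0,"ty":0,"tz":-115,"rx":0,"ry":0,"rz":0},{"tx":0,"ty":0,"tz":-115,"rx":0,"ry":0,"rz":0}]'; python3 -m creep '[{"tx":0,"ty":0,"tz":0,"rx":0,"ry":0,"rz":0},{"tx":0,"ty":0,"tz":0,"rx":0,"ry":0,"rz":0},{"tx":0,"ty":0,"tz":0,"rx":0,"ry":0,"rz":0},{"tx":0,"ty":0,"tz":0,"rx":0,"ry":0,"rz":0},{"tx":0,"ty":0,"tz":0,"rx":0,"ry":0,"rz":0},{"tx":0,"ty":0,"tz":25,"rx":0,"ry":0,"rz":0},{"tx":0,"ty":0,"tz":60,"rx":0,"ry":0,"rz":0},{"tx":0,"ty":0,"tz":110,"rx":0,"ry":0,"rz":0},{"tx":0,"ty":0,"tz":110,"rx":0,"ry":0,"rz":0}]' 20 40; python3 -m creep '[{"tx":-45,"ty":20,"tz":0,"rx":0,"ry":0,"rz":0},{"tx":-90,"ty":50,"tz":0,"rx":0,"ry":0,"rz":0},{"tx":-130,"ty":90,"tz":0,"rx":0,"ry":0,"rz":0},{"tx":-160,"ty":135,"tz":0,"rx":0,"ry":0,"rz":0},{"tx":-163,"ty":190,"tz":0,"rx":0,"ry":0,"rz":0},{"tx":-163,"ty":245,"tz":0,"rx":0,"ry":0,"rz":-2},{"tx":-163,"ty":300,"tz":0,"rx":0,"ry":0,"rz":-2},{"tx":-163,"ty":350,"tz":0,"rx":0,"ry":0,"rz":-2},{"tx":-163,"ty":379,"tz":0,"rx":0,"ry":0,"rz":-2},{"tx":-163,"ty":379,"tz":0,"rx":0,"ry":0,"rz":-2},{"tx":-163,"ty":379,"tz":0,"rx":0,"ry":0,"rz":-2}]'
python3 - <<'E'
from h import *
t=cam("top");s=cam("side")
print(env.get_state()["tcp_pos"])
a=cv2.resize(t["img"][120:270,140:270],None,fx=3,fy=3,interpolation=2);b=cv2.resize(s["img"][90:240,250:380],None,fx=3,fy=3,interpolation=2)
cv2.imwrite("pics/a3.png",np.hstack([a,b]))
E
```

```text
time_s: 17.32
tcp_pos: [623.1, -59.0, 25.0]
orientation: [[-1.0, 0.02, -0.001], [0.02, 1.0, 0.0], [0.001, 0.0, -1.0]]
wrist_force: [0.2, -0.3, 0.2]
finger_gap: 0.996
grip_force: 0.0
time_s: 18.45
tcp_pos: [626.8, -58.8, 139.9]
orientation: [[-1.0, 0.019, 0.009], [0.019, 1.0, -0.001], [-0.009, -0.001, -1.0]]
wrist_force: [0.2, 0.4, -1.3]
finger_gap: 0.536
grip_force: 41.7
time_s: 19.82
tcp_pos: [459.4, 319.5, 134.0]
orientation: [[-0.999, 0.054, -0.002], [0.054, 0.999, -0.002], [0.002, -0.002, -1.0]]
wrist_force: [-0.6, -0.2, -2.4]
finger_gap: 0.538
grip_force: 41.7
[459.84174168 319.09395893 134.57458001]
```

View pics/a3.png

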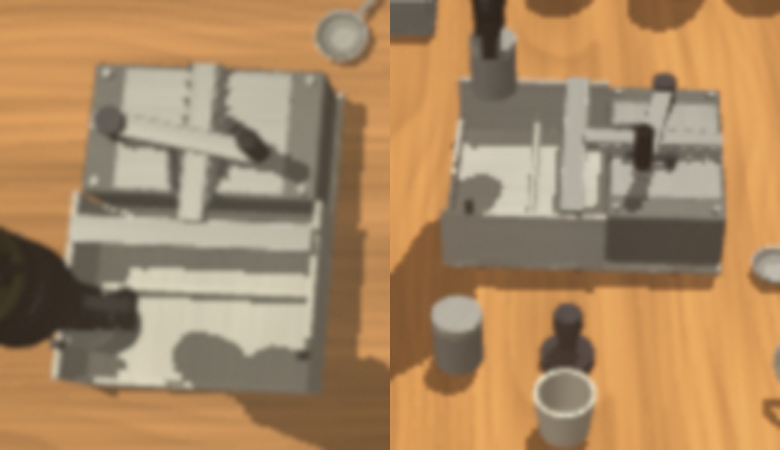

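The tin hangs over the +y end of the bay, at top crop (115,315). The knob shows at top crop (250,140) and side crop (643,145). I'll lower the tin and fetch the second round one.

```bash
python3 -m creep '[{"tx":0,"ty":0,"tz":-30,"rx":0,"ry":0,"rz":0},{"tx":0,"ty":0,"tz":-60,"rx":0,"ry":0,"rz":0},{"tx":0,"ty":0,"tz":-85,"rx":0,"ry":0,"rz":0},{"tx":0,"ty":0,"tz":-97,"rx":0,"ry":0,"rz":0},{"tx":0,"ty":0,"tz":-102,"rx":0,"ry":0,"rz":0},{"tx":0,"ty":0,"tz":-103,"rx":0,"ry":0,"rz":0},{"tx":0,"ty":0,"tz":-103,"rx":0,"ry":0,"rz":0}]'; python3 -m creep '[{"tx":0,"ty":0,"tz":0,"rx":0,"ry":0,"rz":0},{"tx":0,"ty":0,"tz":0,"rx":0,"ry":0,"rz":0},{"tx":0,"ty":0,"tz":0,"rx":0,"ry":0,"rz":0},{"tx":0,"ty":0,"tz":30,"rx":0,"ry":0,"rz":0},{"tx":0,"ty":0,"tz":80,"rx":0,"ry":0,"rz":0},{"tx":0,"ty":0,"tz":110,"rx":0,"ry":0,"rz":0}]' 64; python3 -m creep '[{"tx":-5,"ty":-50,"tz":0,"rx":0,"ry":0,"rz":0},{"tx":-10,"ty":-105,"tz":0,"rx":0,"ry":0,"rz":0},{"tx":-15,"ty":-160,"tz":0,"rx":0,"ry":0,"rz":0},{"tx":-20,"ty":-215,"tz":0,"rx":0,"ry":0,"rz":0},{"tx":-32,"ty":-270,"tz":0,"rx":0,"ry":0,"rz":0},{"tx":-32,"ty":-285,"tz":0,"rx":0,"ry":0,"rz":0},{"tx":-32,"ty":-285,"tz":0,"rx":0,"ry":0,"rz":0}]' 85
python3 - <<'E'
from tins import *
t=cam("top");s=cam("side")
for o in tins(t,(270,140,500,262)): print(*o)
print("knob",two(t,(223.3,166.7),s,(334.3,138.3)))
a=cv2.resize(t["img"][120:270,140:310],None,fx=2.2,fy=2.2,interpolation=2);b=cv2.resize(s["img"][90:240,230:380],None,fx=2.2,fy=2.2,interpolation=2)
cv2.imwrite("pics/a4.png",np.hstack([a,b]))
E
```

```text
time_s: 20.8
tcp_pos: [461.0, 320.6, 33.0]
orientation: [[-0.999, 0.054, 0.001], [0.054, 0.999, 0.001], [-0.001, 0.001, -1.0]]
wrist_force: [-0.6, -1.6, 0.6]
finger_gap: 0.534
grip_force: 41.9
time_s: 21.55
tcp_pos: [461.2, 321.1, 144.5]
orientation: [[-0.999, 0.054, 0.002], [0.054, 0.999, 0.002], [-0.002, 0.002, -1.0]]
wrist_force: [0.1, 0.7, 0.6]
finger_gap: 0.756
grip_force: 0.0
time_s: 22.42
tcp_pos: [428.8, 35.0, 142.3]
orientation: [[-0.998, 0.056, 0.001], [0.056, 0.998, 0.001], [-0.001, 0.001, -1.0]]
wrist_force: [0.6, -0.6, -0.1]
finger_gap: 0.993
grip_force: 0.0
[418.9 205.3] [ 523.7 -299.4] [ 523. -300.] [48. 45.] 89.8
[442.9 203.2] [ 529.2 -362.6] [ 530. -363.] [45. 49.] 4.9
[325.7 204.1] [527.4 -54.5] [528. -54.] [53. 54.] 63.3
[465.5 200.6] [ 535.9 -422.2] [ 536. -422.] [45. 48.] 10.2
knob [611.2944789  204.80476378 126.80973167]
```

View pics/a4.png

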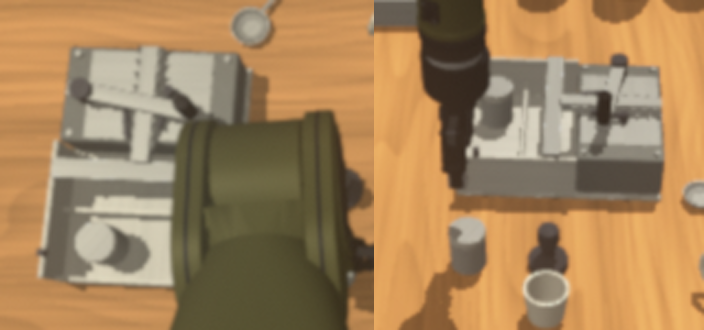

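The first round tin stands in the bay at crop (97,242). The second is still in place at side crop (467,245). The knob is at about (611,205), so the lever angle is about 0.42 rad. Now the second round tin.

```bash
python3 -m creep '[{"tx":0,"ty":0,"tz":-35,"rx":0,"ry":0,"rz":0},{"tx":0,"ty":0,"tz":-75,"rx":0,"ry":0,"rz":0},{"tx":0,"ty":0,"tz":-105,"rx":0,"ry":0,"rz":0},{"tx":0,"ty":0,"tz":-117,"rx":0,"ry":0,"rz":0},{"tx":0,"ty":0,"tz":-117,"rx":0,"ry":0,"rz":0}]'; python3 -m creep '[{"tx":0,"ty":0,"tz":0,"rx":0,"ry":0,"rz":0},{"tx":0,"ty":0,"tz":0,"rx":0,"ry":0,"rz":0},{"tx":0,"ty":0,"tz":0,"rx":0,"ry":0,"rz":0},{"tx":0,"ty":0,"tz":0,"rx":0,"ry":0,"rz":0},{"tx":0,"ty":0,"tz":0,"rx":0,"ry":0,"rz":0},{"tx":0,"ty":0,"tz":25,"rx":0,"ry":0,"rz":0},{"tx":0,"ty":0,"tz":60,"rx":0,"ry":0,"rz":0},{"tx":0,"ty":0,"tz":110,"rx":0,"ry":0,"rz":0},{"tx":0,"ty":0,"tz":110,"rx":0,"ry":0,"rz":0}]' 20 40; python3 -m creep '[{"tx":9,"ty":50,"tz":0,"rx":0,"ry":0,"rz":0},{"tx":18,"ty":100,"tz":0,"rx":0,"ry":0,"rz":0},{"tx":27,"ty":150,"tz":0,"rx":0,"ry":0,"rz":0},{"tx":27,"ty":185,"tz":0,"rx":0,"ry":0,"rz":0},{"tx":27,"ty":185,"tz":0,"rx":0,"ry":0,"rz":0},{"tx":27,"ty":185,"tz":0,"rx":0,"ry":0,"rz":0},{"tx":27,"ty":185,"tz":-30,"rx":0,"ry":0,"rz":0},{"tx":27,"ty":185,"tz":-60,"rx":0,"ry":0,"rz":0},{"tx":27,"ty":185,"tz":-85,"rx":0,"ry":0,"rz":0},{"tx":27,"ty":185,"tz":-97,"rx":0,"ry":0,"rz":0},{"tx":27,"ty":185,"tz":-102,"rx":0,"ry":0,"rz":0},{"tx":27,"ty":185,"tz":-103,"rx":0,"ry":0,"rz":0},{"tx":27,"ty":185,"tz":-103,"rx":0,"ry":0,"rz":0}]'; python3 -m creep '[{"tx":0,"ty":0,"tz":0,"rx":0,"ry":0,"rz":0},{"tx":0,"ty":0,"tz":0,"rx":0,"ry":0,"rz":0},{"tx":0,"ty":0,"tz":0,"rx":0,"ry":0,"rz":0},{"tx":0,"ty":0,"tz":30,"rx":0,"ry":0,"rz":0},{"tx":0,"ty":0,"tz":80,"rx":0,"ry":0,"rz":0},{"tx":0,"ty":0,"tz":130,"rx":0,"ry":0,"rz":0},{"tx":0,"ty":-50,"tz":168,"rx":0,"ry":0,"rz":0},{"tx":0,"ty":-100,"tz":168,"rx":0,"ry":0,"rz":0},{"tx":0,"ty":-100,"tz":168,"rx":0,"ry":0,"rz":0},{"tx":0,"ty":-100,"tz":168,"rx":0,"ry":0,"rz":0}]' 64
python3 - <<'E'
from tins import *
t=cam("top");s=cam("side")
for o in tins(t,(270,140,500,262)): print(*o)
a=cv2.resize(t["img"][120:270,140:310],None,fx=2.2,fy=2.2,interpolation=2);b=cv2.resize(s["img"][90:240,230:380],None,fx=2.2,fy=2.2,interpolation=2)
cv2.imwrite("pics/a5.png",np.hstack([a,b]))
E
```

```text
time_s: 23.15
tcp_pos: [428.2, 36.2, 24.8]
orientation: [[-0.999, 0.052, -0.001], [0.052, 0.999, 0.0], [0.001, -0.0, -1.0]]
wrist_force: [0.7, -0.2, 0.8]
finger_gap: 0.994
grip_force: 0.0
time_s: 24.28
tcp_pos: [432.0, 35.6, 139.1]
orientation: [[-0.998, 0.054, 0.009], [0.054, 0.999, 0.001], [-0.009, 0.001, -1.0]]
wrist_force: [1.4, -0.3, -2.5]
finger_gap: 0.538
grip_force: 41.8
time_s: 25.9
tcp_pos: [456.1, 220.7, 32.8]
orientation: [[-0.999, 0.054, 0.001], [0.054, 0.999, 0.001], [-0.001, 0.001, -1.0]]
wrist_force: [0.1, -0.0, -1.1]
finger_gap: 0.534
grip_force: 41.9
time_s: 27.15
tcp_pos: [455.3, 120.6, 200.0]
orientation: [[-0.999, 0.054, -0.0], [0.054, 0.999, 0.001], [0.0, 0.001, -1.0]]
wrist_force: [0.4, -0.0, -0.1]
finger_gap: 0.749
grip_force: 0.0
[418.8 205.6] [ 522.8 -299. ] [ 523. -299.] [49. 45.] 89.9
[442.9 203.4] [ 528.7 -362.6] [ 528. -363.] [51. 45.] 89.9
[325.7 204.1] [527.4 -54.5] [528. -55.] [53. 53.] 45.1
[465.4 200.9] [ 535.2 -421.8] [ 535. -422.] [47. 49.] 9.4
```

View pics/a5.png

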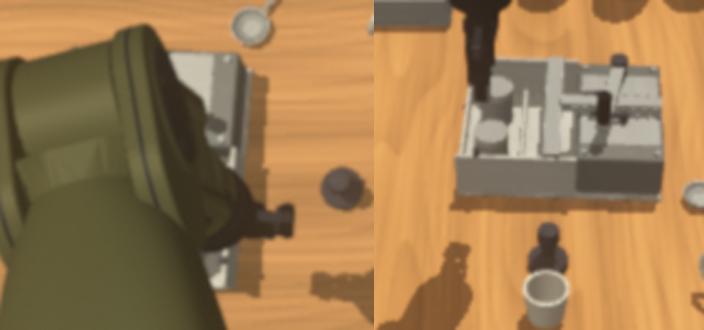

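Both round tins stand in the bay, at side crop (495,92) and (490,137), and all three tea tins are still in the crate. Now I'll move to the knob with the fingers closing along x.

```bash
python3 -m creep '[{"tx":15,"ty":8,"tz":0,"rx":0,"ry":0,"rz":-10},{"tx":30,"ty":16,"tz":0,"rx":0,"ry":0,"rz":-20},{"tx":50,"ty":26,"tz":0,"rx":0,"ry":0,"rz":-30},{"tx":70,"ty":36,"tz":0,"rx":0,"ry":0,"rz":-40},{"tx":90,"ty":46,"tz":0,"rx":0,"ry":0,"rz":-50},{"tx":110,"ty":56,"tz":0,"rx":0,"ry":0,"rz":-60},{"tx":130,"ty":68,"tz":0,"rx":0,"ry":0,"rz":-70},{"tx":150,"ty":80,"tz":0,"rx":0,"ry":0,"rz":-80},{"tx":156,"ty":86,"tz":0,"rx":0,"ry":0,"rz":-87},{"tx":156,"ty":86,"tz":0,"rx":0,"ry":0,"rz":-87},{"tx":156,"ty":86,"tz":0,"rx":0,"ry":0,"rz":-87},{"tx":156,"ty":86,"tz":-30,"rx":0,"ry":0,"rz":-87},{"tx":156,"ty":86,"tz":-60,"rx":0,"ry":0,"rz":-87},{"tx":156,"ty":86,"tz":-82,"rx":0,"ry":0,"rz":-87},{"tx":156,"ty":86,"tz":-92,"rx":0,"ry":0,"rz":-87},{"tx":156,"ty":86,"tz":-92,"rx":0,"ry":0,"rz":-87}]' 60 20; python3 -m creep '[{"tx":0,"ty":0,"tz":0,"rx":0,"ry":0,"rz":0},{"tx":0,"ty":0,"tz":0,"rx":0,"ry":0,"rz":0},{"tx":0,"ty":0,"tz":0,"rx":0,"ry":0,"rz":0},{"tx":0,"ty":0,"tz":0,"rx":0,"ry":0,"rz":0},{"tx":0,"ty":0,"tz":0,"rx":0,"ry":0,"rz":0},{"tx":0,"ty":0,"tz":0,"rx":0,"ry":0,"rz":0}]' 10 20
```

```text
time_s: 29.25
tcp_pos: [610.7, 206.2, 107.8]
orientation: [[0.001, 1.0, -0.001], [1.0, -0.001, -0.0], [-0.0, -0.001, -1.0]]
wrist_force: [0.4, 0.4, -0.2]
finger_gap: 0.703
grip_force: 0.0
time_s: 30.0
tcp_pos: [611.9, 206.5, 109.2]
orientation: [[0.002, 1.0, 0.002], [1.0, -0.002, 0.0], [0.0, 0.002, -1.0]]
wrist_force: [-0.3, 0.2, 6.3]
finger_gap: 0.215
grip_force: 19.9
```

```bash
python3 -m creep '[{"tx":10,"ty":-2,"tz":2,"rx":0,"ry":0,"rz":0},{"tx":22,"ty":-4,"tz":2,"rx":0,"ry":0,"rz":0},{"tx":34,"ty":-3,"tz":2,"rx":0,"ry":0,"rz":0},{"tx":46,"ty":-2,"tz":2,"rx":0,"ry":0,"rz":0},{"tx":56,"ty":0,"tz":2,"rx":0,"ry":0,"rz":0},{"tx":58,"ty":0,"tz":2,"rx":0,"ry":0,"rz":0},{"tx":58,"ty":0,"tz":2,"rx":0,"ry":0,"rz":0}]'; python3 -m creep '[{"tx":-10,"ty":-2,"tz":0,"rx":0,"ry":0,"rz":0},{"tx":-22,"ty":-3,"tz":0,"rx":0,"ry":0,"rz":0},{"tx":-34,"ty":-4,"tz":0,"rx":0,"ry":0,"rz":0},{"tx":-46,"ty":-2,"tz":0,"rx":0,"ry":0,"rz":0},{"tx":-58,"ty":0,"tz":0,"rx":0,"ry":0,"rz":0},{"tx":-70,"ty":2,"tz":0,"rx":0,"ry":0,"rz":0},{"tx":-73,"ty":2,"tz":0,"rx":0,"ry":0,"rz":0},{"tx":-73,"ty":2,"tz":0,"rx":0,"ry":0,"rz":0}]'
python3 - <<'E'
from h import *
s=cam("side")
a=cv2.resize(s["img"][100:200,250:380],None,fx=5,fy=5,interpolation=2)
cv2.imwrite("pics/a6.png",a)
E
```

```text
time_s: 30.88
tcp_pos: [668.0, 203.5, 109.4]
orientation: [[0.003, 1.0, -0.004], [1.0, -0.003, -0.005], [-0.005, -0.004, -1.0]]
wrist_force: [-7.2, -6.2, 2.4]
finger_gap: 0.22
grip_force: 20.5
time_s: 31.88
tcp_pos: [598.7, 208.3, 109.8]
orientation: [[0.003, 1.0, 0.004], [1.0, -0.003, -0.0], [-0.0, 0.004, -1.0]]
wrist_force: [5.9, -2.1, -7.2]
finger_gap: 0.218
grip_force: 20.1
```

View pics/a6.png

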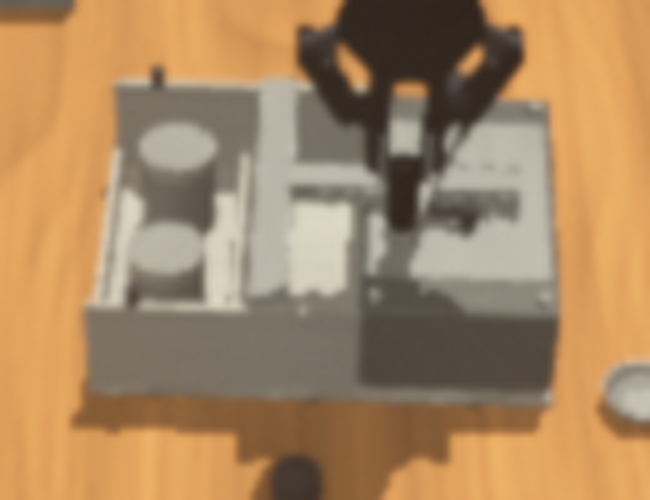

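The bar has advanced about 20 mm, to crop x≈278, and the tins stand at crop (178,150) and (167,250). I'll keep pumping.

```bash
for_(){ :; }; python3 -m creep '[{"tx":12,"ty":-2,"tz":0,"rx":0,"ry":0,"rz":0},{"tx":24,"ty":-4,"tz":0,"rx":0,"ry":0,"rz":0},{"tx":36,"ty":-6,"tz":0,"rx":0,"ry":0,"rz":0},{"tx":48,"ty":-5,"tz":0,"rx":0,"ry":0,"rz":0},{"tx":60,"ty":-4,"tz":0,"rx":0,"ry":0,"rz":0},{"tx":73,"ty":-2,"tz":0,"rx":0,"ry":0,"rz":0},{"tx":73,"ty":-2,"tz":0,"rx":0,"ry":0,"rz":0},{"tx":60,"ty":-4,"tz":0,"rx":0,"ry":0,"rz":0},{"tx":48,"ty":-5,"tz":0,"rx":0,"ry":0,"rz":0},{"tx":36,"ty":-6,"tz":0,"rx":0,"ry":0,"rz":0},{"tx":24,"ty":-4,"tz":0,"rx":0,"ry":0,"rz":0},{"tx":12,"ty":-2,"tz":0,"rx":0,"ry":0,"rz":0},{"tx":0,"ty":0,"tz":0,"rx":0,"ry":0,"rz":0},{"tx":0,"ty":0,"tz":0,"rx":0,"ry":0,"rz":0}]'; python3 -m creep '[{"tx":12,"ty":-2,"tz":0,"rx":0,"ry":0,"rz":0},{"tx":24,"ty":-4,"tz":0,"rx":0,"ry":0,"rz":0},{"tx":36,"ty":-6,"tz":0,"rx":0,"ry":0,"rz":0},{"tx":48,"ty":-5,"tz":0,"rx":0,"ry":0,"rz":0},{"tx":60,"ty":-4,"tz":0,"rx":0,"ry":0,"rz":0},{"tx":73,"ty":-2,"tz":0,"rx":0,"ry":0,"rz":0},{"tx":73,"ty":-2,"tz":0,"rx":0,"ry":0,"rz":0},{"tx":60,"ty":-4,"tz":0,"rx":0,"ry":0,"rz":0},{"tx":48,"ty":-5,"tz":0,"rx":0,"ry":0,"rz":0},{"tx":36,"ty":-6,"tz":0,"rx":0,"ry":0,"rz":0},{"tx":24,"ty":-4,"tz":0,"rx":0,"ry":0,"rz":0},{"tx":12,"ty":-2,"tz":0,"rx":0,"ry":0,"rz":0},{"tx":0,"ty":0,"tz":0,"rx":0,"ry":0,"rz":0},{"tx":0,"ty":0,"tz":0,"rx":0,"ry":0,"rz":0}]'; python3 -m creep '[{"tx":12,"ty":-2,"tz":0,"rx":0,"ry":0,"rz":0},{"tx":24,"ty":-4,"tz":0,"rx":0,"ry":0,"rz":0},{"tx":36,"ty":-6,"tz":0,"rx":0,"ry":0,"rz":0},{"tx":48,"ty":-5,"tz":0,"rx":0,"ry":0,"rz":0},{"tx":60,"ty":-4,"tz":0,"rx":0,"ry":0,"rz":0},{"tx":73,"ty":-2,"tz":0,"rx":0,"ry":0,"rz":0},{"tx":73,"ty":-2,"tz":0,"rx":0,"ry":0,"rz":0},{"tx":60,"ty":-4,"tz":0,"rx":0,"ry":0,"rz":0},{"tx":48,"ty":-5,"tz":0,"rx":0,"ry":0,"rz":0},{"tx":36,"ty":-6,"tz":0,"rx":0,"ry":0,"rz":0},{"tx":24,"ty":-4,"tz":0,"rx":0,"ry":0,"rz":0},{"tx":12,"ty":-2,"tz":0,"rx":0,"ry":0,"rz":0},{"tx":0,"ty":0,"tz":0,"rx":0,"ry":0,"rz":0},{"tx":0,"ty":0,"tz":0,"rx":0,"ry":0,"rz":0}]'
python3 - <<'E'
from tins import *
s=cam("side");t=cam("top")
for o in tins(t,(270,140,500,262)): print(*o)
a=cv2.resize(s["img"][100:200,250:380],None,fx=5,fy=5,interpolation=2)
cv2.imwrite("pics/a7.png",a)
E
```

```text
time_s: 33.67
tcp_pos: [598.7, 207.2, 110.4]
orientation: [[0.002, 1.0, 0.004], [1.0, -0.002, -0.002], [-0.002, 0.004, -1.0]]
wrist_force: [4.3, -5.5, -4.9]
finger_gap: 0.216
grip_force: 20.4
time_s: 35.42
tcp_pos: [598.7, 207.5, 110.6]
orientation: [[0.002, 1.0, 0.005], [1.0, -0.002, -0.002], [-0.002, 0.005, -1.0]]
wrist_force: [3.8, -5.5, -2.5]
finger_gap: 0.222
grip_force: 20.8
time_s: 37.17
tcp_pos: [598.7, 206.9, 110.6]
orientation: [[0.003, 1.0, 0.005], [1.0, -0.003, -0.003], [-0.003, 0.005, -1.0]]
wrist_force: [3.3, -6.4, -1.4]
finger_gap: 0.22
grip_force: 21.4
[418.3 205.7] [ 522.5 -297.6] [ 523. -297.] [47. 54.] 5.1
[326.1 203.9] [527.9 -55.4] [528. -55.] [52. 52.] 25.8
[453.5 202.3] [ 531.5 -390.4] [ 531. -388.] [ 48. 117.] 6.9
```

View pics/a7.png

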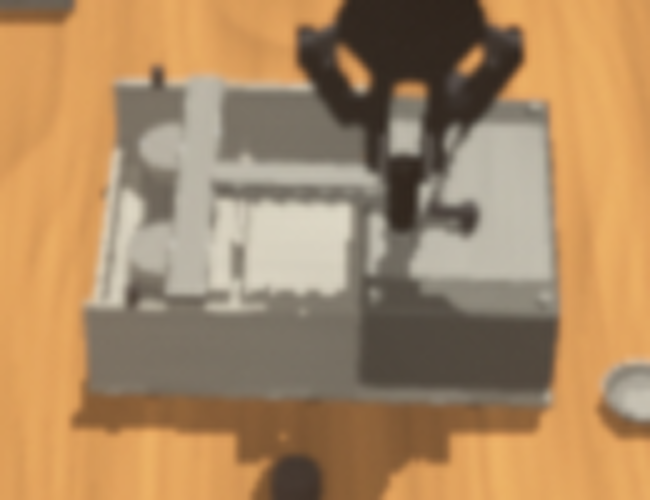

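Three strokes brought the bar to crop x≈203, with its edge at 187. The stop is at (158,75), so about 15 mm remains. One more stroke.

```bash
python3 -m creep '[{"tx":12,"ty":-2,"tz":0,"rx":0,"ry":0,"rz":0},{"tx":24,"ty":-4,"tz":0,"rx":0,"ry":0,"rz":0},{"tx":36,"ty":-6,"tz":0,"rx":0,"ry":0,"rz":0},{"tx":48,"ty":-5,"tz":0,"rx":0,"ry":0,"rz":0},{"tx":60,"ty":-4,"tz":0,"rx":0,"ry":0,"rz":0},{"tx":73,"ty":-2,"tz":0,"rx":0,"ry":0,"rz":0},{"tx":73,"ty":-2,"tz":0,"rx":0,"ry":0,"rz":0},{"tx":60,"ty":-4,"tz":0,"rx":0,"ry":0,"rz":0},{"tx":48,"ty":-5,"tz":0,"rx":0,"ry":0,"rz":0},{"tx":36,"ty":-6,"tz":0,"rx":0,"ry":0,"rz":0},{"tx":24,"ty":-4,"tz":0,"rx":0,"ry":0,"rz":0},{"tx":14,"ty":-2,"tz":0,"rx":0,"ry":0,"rz":0},{"tx":8,"ty":-1,"tz":0,"rx":0,"ry":0,"rz":0},{"tx":4,"ty":0,"tz":0,"rx":0,"ry":0,"rz":0},{"tx":2,"ty":0,"tz":0,"rx":0,"ry":0,"rz":0}]'
python3 - <<'E'
from tins import *
s=cam("side")
a=cv2.resize(s["img"][100:200,250:380],None,fx=5,fy=5,interpolation=2)
cv2.imwrite("pics/a8.png",a)
E
```

```text
time_s: 39.15
tcp_pos: [600.4, 208.1, 110.5]
orientation: [[0.003, 1.0, 0.004], [1.0, -0.003, -0.001], [-0.001, 0.004, -1.0]]
wrist_force: [4.8, -4.0, -1.6]
finger_gap: 0.217
grip_force: 21.6
```

View pics/a8.png

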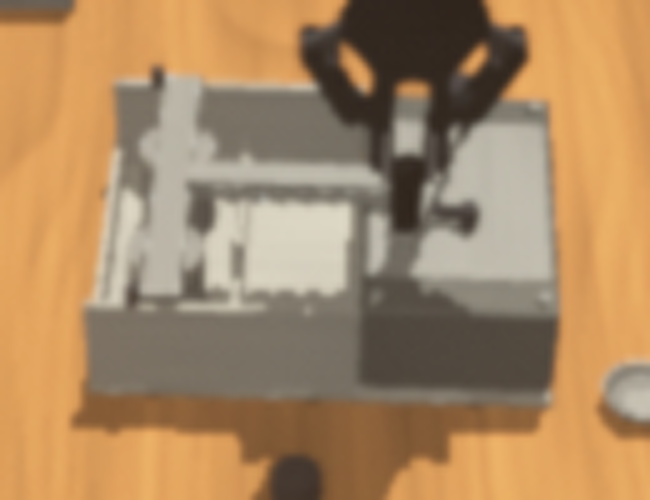

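The bar now seems to touch the stop, its edge at about 165 against the stop at 163. I'll check with one careful extra stroke and watch the force.

```bash
python3 -m creep '[{"tx":12,"ty":-2,"tz":0,"rx":0,"ry":0,"rz":0},{"tx":24,"ty":-4,"tz":0,"rx":0,"ry":0,"rz":0},{"tx":36,"ty":-6,"tz":0,"rx":0,"ry":0,"rz":0},{"tx":48,"ty":-5,"tz":0,"rx":0,"ry":0,"rz":0},{"tx":60,"ty":-4,"tz":0,"rx":0,"ry":0,"rz":0},{"tx":71,"ty":-2,"tz":0,"rx":0,"ry":0,"rz":0},{"tx":71,"ty":-2,"tz":0,"rx":0,"ry":0,"rz":0}]';  python3 -m creep '[{"tx":-6,"ty":-1,"tz":0,"rx":0,"ry":0,"rz":0},{"tx":-12,"ty":-2,"tz":0,"rx":0,"ry":0,"rz":0},{"tx":-12,"ty":-2,"tz":0,"rx":0,"ry":0,"rz":0}]';python3 -m creep '[{"tx":-5,"ty":-1,"tz":0,"rx":0,"ry":0,"rz":0},{"tx":-10,"ty":-2,"tz":0,"rx":0,"ry":0,"rz":0},{"tx":-10,"ty":-2,"tz":0,"rx":0,"ry":0,"rz":0}]'
python3 - <<'E'
from tins import *
s=cam("side");t=cam("top")
for o in tins(t,(390,140,500,262)): print(*o)
g=lambda:cv2.cvtColor(s["img"],cv2.COLOR_BGR2GRAY)
old=cv2.cvtColor(cv2.resize(cv2.imread("pics/a8.png"),(130,100),interpolation=cv2.INTER_AREA),cv2.COLOR_BGR2GRAY)
for r in(22,36,55): print(old[r,28:48].tolist(), g()[100+r,278:298].tolist())
E
```

```text
time_s: 40.08
tcp_pos: [668.0, 206.6, 110.2]
orientation: [[0.002, 1.0, -0.004], [1.0, -0.002, 0.0], [0.0, -0.004, -1.0]]
wrist_force: [-7.0, -2.3, 5.4]
finger_gap: 0.215
grip_force: 22.7
time_s: 40.45
tcp_pos: [658.0, 204.5, 110.3]
orientation: [[0.002, 1.0, 0.002], [1.0, -0.002, 0.0], [0.0, 0.002, -1.0]]
wrist_force: [1.7, -0.4, 0.2]
finger_gap: 0.213
grip_force: 22.2
time_s: 40.83
tcp_pos: [646.3, 202.3, 110.2]
orientation: [[0.001, 1.0, -0.001], [1.0, -0.001, -0.0], [-0.0, -0.001, -1.0]]
wrist_force: [0.0, -0.9, 1.7]
finger_gap: 0.214
grip_force: 22.3
[418.3 205.8] [ 522.5 -297.7] [ 523. -298.] [47. 53.] 3.8
[453.5 202.2] [ 531.6 -390.3] [ 531. -388.] [ 48. 117.] 6.7
[114, 113, 115, 133, 167, 181, 182, 182, 181, 179, 170, 144, 122, 114, 113, 115, 115, 115, 114, 115] [116, 115, 116, 132, 172, 184, 184, 184, 183, 181, 172, 142, 121, 116, 115, 115, 116, 116, 116, 116]
[111, 112, 139, 168, 180, 182, 181, 181, 173, 150, 136, 137, 140, 141, 145, 150, 150, 150, 153, 158] [112, 117, 148, 174, 182, 183, 183, 183, 175, 151, 136, 139, 141, 143, 147, 152, 151, 151, 156, 160]
[157, 176, 181, 183, 183, 182, 182, 170, 131, 102, 92, 91, 123, 182, 206, 209, 210, 200, 172, 157] [164, 180, 183, 184, 184, 184, 185, 178, 134, 102, 95, 92, 122, 186, 208, 210, 212, 204, 172, 157]
```

```bash
python3 -m creep '[{"tx":-6,"ty":0,"tz":0,"rx":0,"ry":0,"rz":0},{"tx":-12,"ty":0,"tz":0,"rx":0,"ry":0,"rz":0},{"tx":-12,"ty":0,"tz":0,"rx":0,"ry":0,"rz":0}]';python3 -m creep '[{"tx":-6,"ty":1,"tz":0,"rx":0,"ry":0,"rz":0},{"tx":-12,"ty":2,"tz":0,"rx":0,"ry":0,"rz":0},{"tx":-12,"ty":2,"tz":0,"rx":0,"ry":0,"rz":0}]';python3 -m creep '[{"tx":-6,"ty":1,"tz":0,"rx":0,"ry":0,"rz":0},{"tx":-12,"ty":2,"tz":0,"rx":0,"ry":0,"rz":0},{"tx":-12,"ty":2,"tz":0,"rx":0,"ry":0,"rz":0}]'
python3 - <<'E'
from tins import *
s=cam("side")
g=cv2.cvtColor(s["img"],cv2.COLOR_BGR2GRAY)
for r in(22,36,55): print(g[100+r,278:298].tolist())
E
```

```text
time_s: 41.3
tcp_pos: [638.9, 201.5, 110.3]
orientation: [[0.003, 1.0, 0.007], [1.0, -0.002, -0.002], [-0.002, 0.007, -1.0]]
wrist_force: [9.7, -3.3, -4.6]
finger_gap: 0.21
grip_force: 22.0
time_s: 41.68
tcp_pos: [633.3, 201.4, 110.4]
orientation: [[0.005, 1.0, 0.018], [1.0, -0.005, -0.006], [-0.006, 0.018, -1.0]]
wrist_force: [22.4, -8.9, -11.8]
finger_gap: 0.216
grip_force: 21.9
time_s: 42.05
tcp_pos: [627.3, 201.4, 110.5]
orientation: [[0.008, 1.0, 0.028], [1.0, -0.007, -0.01], [-0.01, 0.028, -1.0]]
wrist_force: [34.7, -13.7, -20.1]
finger_gap: 0.216
grip_force: 22.2
[115, 115, 117, 132, 166, 180, 183, 183, 181, 181, 175, 138, 116, 115, 115, 114, 115, 114, 115, 116]
[112, 123, 164, 180, 182, 182, 181, 181, 172, 147, 135, 137, 140, 144, 151, 152, 149, 148, 153, 159]
[167, 182, 183, 183, 182, 182, 184, 177, 135, 103, 93, 91, 122, 184, 206, 209, 210, 202, 171, 157]
```

The lever is blocked at 35 N and the bar doesn't move, so the keeper is home. I'll ease off, release and retreat.

```bash
python3 -m creep '[{"tx":12,"ty":-1,"tz":0,"rx":0,"ry":0,"rz":0},{"tx":26,"ty":-2,"tz":0,"rx":0,"ry":0,"rz":0},{"tx":26,"ty":-2,"tz":0,"rx":0,"ry":0,"rz":0}]'; python3 -m creep '[{"tx":0,"ty":0,"tz":0,"rx":0,"ry":0,"rz":0},{"tx":0,"ty":0,"tz":0,"rx":0,"ry":0,"rz":0},{"tx":0,"ty":0,"tz":0,"rx":0,"ry":0,"rz":0},{"tx":0,"ty":0,"tz":0,"rx":0,"ry":0,"rz":0},{"tx":0,"ty":0,"tz":30,"rx":0,"ry":0,"rz":0},{"tx":0,"ty":0,"tz":75,"rx":0,"ry":0,"rz":0},{"tx":0,"ty":0,"tz":120,"rx":0,"ry":0,"rz":0},{"tx":-50,"ty":-40,"tz":140,"rx":0,"ry":0,"rz":0},{"tx":-100,"ty":-80,"tz":140,"rx":0,"ry":0,"rz":0},{"tx":-150,"ty":-120,"tz":140,"rx":0,"ry":0,"rz":0},{"tx":-200,"ty":-150,"tz":140,"rx":0,"ry":0,"rz":0},{"tx":-250,"ty":-170,"tz":140,"rx":0,"ry":0,"rz":0},{"tx":-270,"ty":-170,"tz":140,"rx":0,"ry":0,"rz":0},{"tx":-270,"ty":-170,"tz":140,"rx":0,"ry":0,"rz":0},{"tx":-270,"ty":-170,"tz":140,"rx":0,"ry":0,"rz":0}]' 50
python3 - <<'E'
from tins import *
t=cam("top");s=cam("side")
for o in tins(t,(270,140,500,262)): print(*o)
a=cv2.resize(t["img"][130:270,150:260],None,fx=2.8,fy=2.8,interpolation=2);b=cv2.resize(s["img"][100:380,230:410],None,fx=1.4,fy=1.4,interpolation=2)
cv2.imwrite("pics/a9.png",np.hstack([a,b[:a.shape[0]]]))
E
```

```text
time_s: 42.48
tcp_pos: [640.6, 201.7, 110.2]
orientation: [[0.004, 1.0, 0.005], [1.0, -0.004, -0.004], [-0.004, 0.005, -1.0]]
wrist_force: [6.8, -7.6, -0.5]
finger_gap: 0.218
grip_force: 22.5
time_s: 44.35
tcp_pos: [369.2, 35.0, 250.4]
orientation: [[0.001, 1.0, 0.002], [1.0, -0.001, 0.0], [0.0, 0.002, -1.0]]
wrist_force: [-0.0, 0.4, -0.2]
finger_gap: 0.586
grip_force: 0.0
[418.9 205.3] [ 523.7 -299.4] [ 523. -299.] [48. 45.] 89.8
[442.9 203.2] [ 529.2 -362.6] [ 530. -363.] [45. 49.] 4.9
[325.7 204.1] [527.4 -54.5] [528. -55.] [53. 53.] 45.1
[465.5 200.6] [ 536.  -422.2] [ 536. -422.] [45. 48.] 9.4
```

View pics/a9.png

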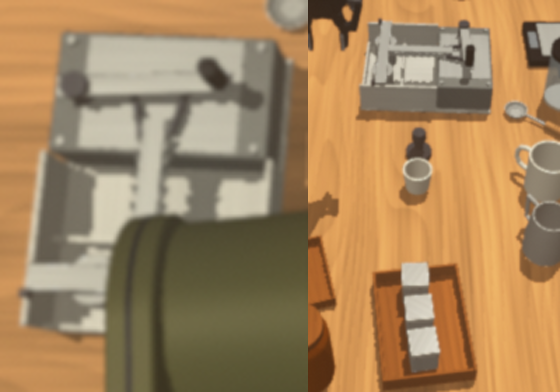

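The keeper is against its stop at top crop (27,293), with both round tins under it. The three tea tins stand in the crate at crop (415,275), (418,308) and (423,348), and the arm is clear.

```bash
python3 -c "
from rig import env
print(env.close_job())"
```

```text
the job is handed in; nothing more can be done
None
```

Job handed in at about 44 s with both round tins in the carrier bay, all three tea tins in the crate and the keeper home against its stops; the hand-in returned no verdict.

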